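# Slide the box under the spout and tip the dent balls into it

### The job

Slide the open wooden box along its rail (it has an upright knob) until the box is centred under the fixed spout. Then tip the tray (its lever pad goes down) so that both steel dent balls run through the spout into the box. Let go and leave the box under the spout with both balls in it.

Things in the scene. Friction and masses are not known exactly. Their poses are not given: they have to be found in the camera images.
- slide_box: Open wood box, 98 x 108 mm, inner floor 12, rim 54 mm over its origin, on a carriage on a fixed rail. Origin: under the box's centre, 20 mm above the bench. y: along the rail, from box to knob; x: away from robot. Knob: upright round post, 18 mm diameter, at y +135 mm, free from 12 to 78 mm over the origin. Starts 85-165 mm from the spout, slides in -y with 1-2 N, stays where left; stop 50 mm past the spout.
- spout (a point): Centre of the spout: the open lower end of a fixed aluminium hopper 66 mm wide, 103 mm deep, 88 to 173 mm above the bench, over the middle of the rail. The box is in place when its origin lies straight under this point. Axes: z up, y along the rail like the box's. The station (base, rail, hopper, uprights) is fixed.
- tip_tray: Steel tray, 112 x 50 mm, walls 25 mm, hinged behind the hopper, open towards it. Origin: on the hinge, 160 mm above the bench. At rest z is up, y along the rail, x to its closed back end, to which it slopes down 8 degrees. Pressing the lever pad tips it forward up to 0.75 rad; past 0.14 rad the balls roll out, in about a second at 0.7 rad. Released, it falls back by itself.
- lever_pad (a point): Middle of the upper face of the square steel pad, 40 x 40 mm, 195 mm above the bench at rest, at the end of an 85 mm lever arm fixed to the tray's shaft, 100 mm to the -y side of the tray's middle. Press it straight down by about 60 mm with 2 to 4 N to tip the tray 0.7 rad; it moves on an arc about the hinge and shifts less than 10 mm sideways. Free space above it.
- ball_1: Polished steel dent ball, 20 mm in diameter, at the closed back end of the tray, on its -y side. Origin at its centre; its axes roll with it.
- ball_2: The other steel dent ball, 20 mm in diameter, beside ball_1 on the tray's +y side. Origin at its centre; its axes roll with it.

How it is judged:
By the outcome, as a careful person would: the job done as asked, in the order asked, and still so for the second after the job is handed in, with the robot touching nothing.
It also fails if it takes over 48 s, if anything falls off the work surface, if the arm or the gripper's body presses on something with over 40 N, if the wrist force passes 120 N, or if a joint passes its speed limit or range.

### The arm

A 7-joint arm with a two-finger parallel gripper is mounted at the origin on the work surface; the furniture and walls round the work are solid. World frame = base frame: x ahead of the robot, y to its left, z up, the work surface at z = 0. Lengths are in m, angles in rad, forces in N, time in s.
With the tool pointing down it reaches from about 0.4 to 0.9 m from the base axis. Payload 5.5 kg.
Tool frame: the origin (TCP) lies at the very end of the fingers, on their centre line; the grasp point (between the pads) lies 19 mm behind it (env.grip_point_offset is the distance from the TCP to the grasp point, in m); z points along the fingers, y is the line along which they close (so a half turn about z gives the same grasp; the last joint's range is limited). The gripper opens to 92 mm and grips with 3 to 60 N. Pads are 19 mm wide; open, the fingers measure 130 mm over their backs; the gripper's body (75 mm by 190 mm) begins 47 mm behind the grasp point.
Start: joints at [-0.985, 0.501, -0.427, 1.55, 0.221, 1.138, -0.21], TCP at [0.206, 0.616, 0.227] pointing down, gripper open.
Joint ranges: [-2.88, 2.88], [-0.31, 2.03], [-1.54, 1.56], [0.2, 2.42], [-1.41, 4.55], [0.19, 2.02], [-2.57, 2.57]. Speed limits (rad/s): [2.57, 2.57, 3.14, 3.14, 3.14, 3.14, 3.14].

### API

Orientations are given as a unit quaternion [x, y, z, w].
In Python, from rig import env, imaging, workorder gives the robot as it stands.
- The arm moves only by the shell command python3 -m handwheel 'ROWS' [FORCE]. ROWS is JSON, a list of rows, each a list of 7 numbers: the finger opening in cm, from 0 to 9.18, then the shift along the tool's x, y, z in cm, then the turn, a rotation vector about the tool's x, y, z in rad. A call has 1 to 5 rows; each row shifts and turns the commanded pose from where the row before left it, along the tool's axes as they then stand; what a row does not reach is not made up. A row lasts 1/10 s, in which the tool goes at most 50 mm and 8.59 degrees, less where a joint would pass 70% of its speed; a pose out of reach is approached as far as the arm can. A call with a gripper value outside its range is refused whole. The fingers move at their own pace and stop on an object; FORCE is the grip in N (left out, the last holds). Time passes only in rows, so rows that do not move let the fingers close. It gives the time, the measured TCP pose, the force, the opening and the grip force at its end, in the units of the state.
- env.sense(): the state, without advancing time (a new reading comes with each control period).
- imaging.get_image(name): name is "side" or "top" or "wrist"; returns the picture (384x512x3 uint8, red, green, blue); there is no depth.
- imaging.get_calibration(name): a dict with "fovy" (degrees; the focal length in pixels is half the picture's height over the tangent of half this angle, whatever the lens; pixels are square), "cx", "cy" (the principal point, pixels), "dist" ([k1, k2, p1, p2, k3] as OpenCV has them; the pictures are not rectified), "rvec" (rotation vector, rad) and "tvec" (3), from world to camera coordinates, as OpenCV has them. Camera axes: x right, y down, z forward; pixel columns grow to the right and rows downward; lengths in m; the calibration is good to about 2 mm. A picture is of the moment at which its call begins: read the wrist's pose just before it. get_calibration takes no time and is no camera call; for the wrist camera it gives the pose at the moment of the call.
- workorder.hand_in(): hands the job in; it is judged then, once.
Trained networks look in the newest picture that a camera, given by its name, has taken for a name from the list of things; names that differ only in an ending like _2 or _b are one class to them, and where a whole thing is asked for, a point or a joint stands for the part that bears it (a point fixed in the world has none). Each returns a list of dicts, best first, with "conf" (0 to 1); they miss things now and then, are a little off and sometimes report something else, mostly with a low value. They report only what shows in the picture. A call takes as long as a camera call.
- imaging.look_for(thing, camera): "location" ([row, column] in pixels, amid what is visible of it).
- imaging.pinpoint(thing, camera): "location" ([row, column] in pixels: a listed point, or the origin of a listed thing).
The state is a dict: "clock": time; "joint_pos": joint angles; "joint_vel": joint speeds; "joint_torque": joint torques, N m; "eef_pos": TCP position; "ee_rot": TCP orientation; "force": force on the tool from outside, world axes, zero at the start; "moment": the same for the moment, N m; "gripper_width": opening from 0.0 (shut) to 1.0 (fully open); "finger_force": force on a finger pad.
Only numpy, scipy, OpenCV 4.12 (cv2) and the standard library are available. Lean on these libraries where they do the work, as an engineer would, in place of code of your own. Each camera call takes 0.05 s, during which the arm holds its last target. There are 200 camera calls.

## Working session

There is one attempt and no reset: what is moved stays moved. The work goes in short steps, Python scripts to look and compute and a shell command to move; the robot and the scene stay as the last step left them, time stands still between calls to the robot, and variables do not carry over. Pictures are saved under pics/ and viewed, at most 10 in all, crops included, and the job is handed in when it is done.

```bash
mkdir -p pics; cat > h.py <<'E'
import numpy as np, cv2
from rig import env, imaging, workorder
from scipy.spatial.transform import Rotation as R
def cal(n):
    c=imaging.get_calibration(n); f=192/np.tan(np.radians(c['fovy'])/2)
    K=np.array([[f,0,c['cx']],[0,f,c['cy']],[0,0,1.]]); return K,np.array(c['dist']),np.array(c['rvec']),np.array(c['tvec'])
def ray(n,rc,C=None):
    K,d,r,t=C or cal(n); p=cv2.undistortPoints(np.array([[[rc[1],rc[0]]]],float),K,d).ravel()
    M=cv2.Rodrigues(r)[0]; return -M.T@t.ravel(), M.T@np.array([p[0],p[1],1])
def at_z(n,rc,z,C=None):
    o,v=ray(n,rc,C); return o+v*(z-o[2])/v[2]
def tri(a,b):
    (o,v),(q,w)=a,b; A=np.stack([v,-w],1); s=np.linalg.lstsq(A,q-o,rcond=None)[0]
    p,r=o+s[0]*v,q+s[1]*w; return (p+r)/2,np.linalg.norm(p-r)
E
cat > l.py <<'E'
from h import *
H=dict(slide_box=.02,spout=.088,tip_tray=.16,lever_pad=.195)
for n in ['side','top']:
    im=imaging.get_image(n); cv2.imwrite(f'pics/{n}0.png',im[:,:,::-1])
    for t in ['slide_box','spout','tip_tray','lever_pad','ball_1']:
        for x in imaging.pinpoint(t,n)[:2]: print(n,t,np.round(x['location'],1),round(x['conf'],2),np.round(at_z(n,x['location'],H.get(t,.16)),3))
s=env.sense(); print(s['clock'],s['eef_pos'],s['ee_rot'],s['force'],R.from_quat(s['ee_rot']).as_matrix().round(2), env.grip_point_offset)
E
python3 l.py
```

```text
side slide_box [251.5 223. ] 0.86 [0.456 0.032 0.02 ]
side tip_tray [217.9 294. ] 0.74 [ 0.514 -0.101  0.16 ]
side lever_pad [255.6 299.9] 0.75 [ 0.431 -0.195  0.195]
side ball_1 [199.5 321.6] 0.64 [ 0.586 -0.099  0.16 ]
side ball_1 [201.4 331.3] 0.52 [ 0.595 -0.115  0.16 ]
top slide_box [225.5 235.4] 0.93 [0.456 0.02  0.02 ]
top spout [230.7 287.8] 0.73 [ 0.44  -0.09   0.088]
top spout [146.6 290. ] 0.33 [ 0.619 -0.095  0.088]
top tip_tray [190.7 294.3] 0.62 [ 0.511 -0.097  0.16 ]
top lever_pad [231.2 349.7] 0.95 [ 0.431 -0.197  0.195]
top lever_pad [147.2 293.6] 0.16 [ 0.588 -0.093  0.195]
top ball_1 [146.1 294.7] 0.6 [ 0.6   -0.098  0.16 ]
top ball_1 [148.6 302.7] 0.57 [ 0.595 -0.114  0.16 ]
0.6 [0.20615069 0.61645134 0.22675972] [ 1.60679911e-01  9.87006568e-01  3.57814176e-05 -4.03687714e-06] [-0.08867848  0.39611505  0.06296943] [[-0.95  0.32  0.  ]
 [ 0.32  0.95  0.  ]
 [ 0.    0.   -1.  ]] 0.0188
```

View pics/side0.png

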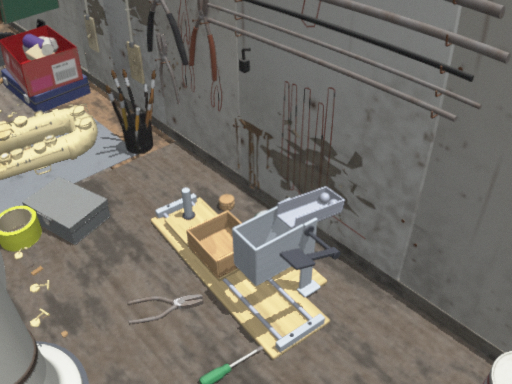

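View pics/top0.png

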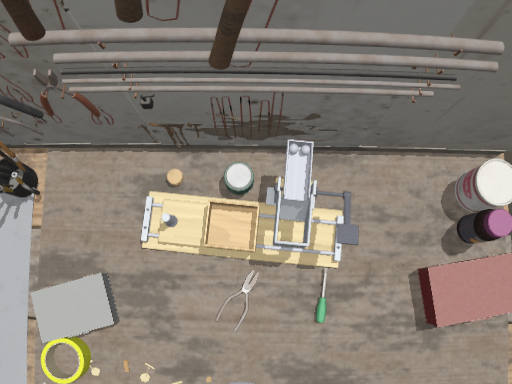

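Side: box at (223,248), knob (187,203), hopper (265,245), pad (300,258) and balls at the tray's back (325,197). Top: knob (168,221), box (233,226), hopper (293,225), pad (349,234) and balls (299,149). The detections agree with the picture. Next I'll triangulate and get the rail's direction.

```bash
cat > m.py <<'E'
from h import *
T=lambda s,t:[np.round(z,4) for z in tri(ray('side',s),ray('top',t))]
print('box',T((251.5,223),(225.5,235.4)));print('tray',T((217.9,294),(190.7,294.3)));print('pad',T((255.6,299.9),(231.2,349.7)))
print('b1',T((199.5,321.6),(146.1,294.7)),T((201.4,331.3),(148.6,302.7)))
# bench-board front & back edges (low), knob top
for n,p in [('front L',(247,143)),('front R',(267,337)),('back L',(193,151)),('back R',(209,341))]: print(n,at_z('top',p,.012).round(3))
for t in ['side','top']:
    im=imaging.get_image(t); s=imaging.look_for('slide_box',t)[0]; print(t,s)
im=imaging.get_image('top'); a=cv2.resize(im[180:280,130:370,::-1],None,fx=3.3,fy=3.3,interpolation=cv2.INTER_CUBIC); 
b=cv2.resize(imaging.get_image('side')[170:290,130:360,::-1],(792,250*792//480),interpolation=cv2.INTER_CUBIC)
cv2.imwrite('pics/c1.png',a)
E
python3 m.py
```

```text
box [array([0.4524, 0.0216, 0.0307]), np.float64(0.007)]
tray [array([ 0.5132, -0.099 ,  0.1582]), np.float64(0.0044)]
pad [array([ 0.4302, -0.1961,  0.1965]), np.float64(0.0012)]
b1 [array([ 0.5977, -0.0958,  0.1534]), np.float64(0.01)] [array([ 0.5953, -0.1142,  0.1595]), np.float64(0.0001)]
front L [0.406 0.225 0.012]
front R [ 0.368 -0.205  0.012]
back L [0.528 0.213 0.012]
back R [ 0.498 -0.215  0.012]
side {'location': [230.7, 207.4], 'conf': 0.71}
top {'location': [225.0, 212.6], 'conf': 0.61}
```

View pics/c1.png

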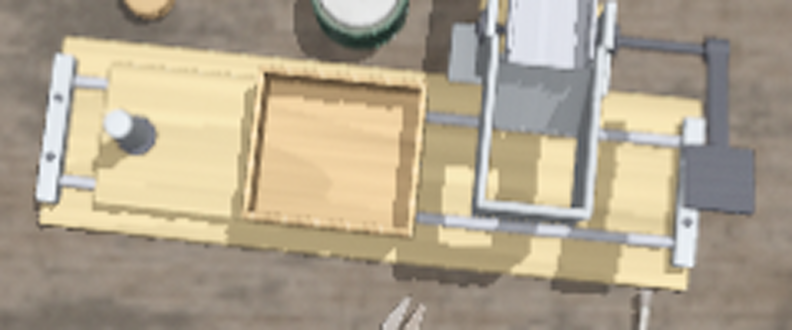

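The crop shows the knob top at crop (117,124), box rim corners (262,72), (427,87), (413,235) and (247,217), and hopper front rim corners (478,208) and (590,216).

```bash
cat > m2.py <<'E'
from h import *
P=lambda u,v,z: at_z('top',(180+v/3.3,130+u/3.3),z)
k=P(117,124,.098); c=[P(*q,.074) for q in [(262,72),(427,87),(413,235),(247,217)]]; f=[P(*q,.173) for q in [(478,208),(590,216)]]
b=np.mean(c,0); print('knob',k,'box',b,np.linalg.norm(k[:2]-b[:2]))
def yaw(d): return np.arctan2(-d[0],d[1])
print('yaws',yaw(k-b),yaw(c[0]-c[1]),yaw(c[3]-c[2]),yaw(f[0]-f[1]),'hop w',np.linalg.norm(f[0]-f[1]))
w=-.08; ey=np.array([-np.sin(w),np.cos(w)]); ex=np.array([np.cos(w),np.sin(w)])
for n,p in [('hopmid',(f[0]+f[1])/2),('tray',np.array([.513,-.099])),('balls',np.array([.5965,-.105])),('pad',np.array([.4305,-.1965])+0.1*ey),('pinspout',np.array([.44,-.09]))]:
    d=p[:2]-b[:2]; print(n,'along',d@ey,'across',d@ex)
E
python3 m2.py
```

```text
knob [0.4624407  0.16100891 0.098     ] box [0.44949577 0.02477989 0.074     ] 0.13684267942258221
yaws -0.09473885427322075 -0.07684986020115746 -0.09156995553353575 -0.059547258232363204 hop w 0.06359489076717194
hopmid along -0.1197227082224867 across -0.03283745971237115
tray along -0.1183090811921015 across 0.07319296111238584
balls along -0.1176170144834913 across 0.15690539175246962
pad along -0.12209020980906364 across -0.0012514969955859628
pinspout along -0.11517163849512753 across -0.0002927956934279451
```

```bash
python3 -m handwheel '[[9.18,-3.6,-3.2,0,0,0,0],[9.18,-3.6,-3.2,0,0,0,0],[9.18,-3.6,-3.2,0,0,0,0],[9.18,-3.6,-3.2,0,0,0,0],[9.18,-3.6,-3.2,0,0,0,0]]' 20
```

```text
clock: 1.4
eef_pos: [0.3269, 0.4059, 0.2269]
ee_rot: [0.161, 0.987, 0.0, 0.0]
force: [1.0, -0.1, 0.4]
gripper_width: 1.0
finger_force: 0.0
```

```bash
python3 -m handwheel '[[9.18,0,0,0,0,0,0.14],[9.18,0,0,0,0,0,0.14],[9.18,0,0,0,0,0,0.14],[9.18,0,0,0,0,0,0.14],[9.18,0,0,0,0,0,0.14]]'
```

```text
clock: 1.9
eef_pos: [0.3262, 0.4076, 0.2269]
ee_rot: [0.492, 0.871, 0.0, -0.0]
force: [-0.1, -0.1, 0.6]
gripper_width: 0.999
finger_force: 0.0
```

```bash
python3 -m handwheel '[[9.18,0,0,0,0,0,0.14],[9.18,0,0,0,0,0,0.14],[9.18,0,0,0,0,0,0.14],[9.18,0,0,0,0,0,0.14],[9.18,0,0,0,0,0,0.07]]'
```

```text
clock: 2.4
eef_pos: [0.3261, 0.4077, 0.2269]
ee_rot: [0.737, 0.676, 0.0, -0.0]
force: [-0.4, -1.0, -0.7]
gripper_width: 0.999
finger_force: 0.0
```

```bash
cat > d.py <<'E'
import sys
from h import *
s=env.sense(); M=R.from_quat(s['ee_rot']); p=np.array(s['eef_pos']); t=np.array([float(x) for x in sys.argv[1:4]])
print('t',s['clock'],'pos',p.round(4),'F',np.round(s['force'],1),'w',s['gripper_width'],'ff',s['finger_force'])
print('tool shift cm',(M.inv().apply(t-p)*100).round(2))
w=-.085
for k in (0,1):
    a=w+k*np.pi; Mt=np.array([[-np.sin(a),np.cos(a),0],[np.cos(a),np.sin(a),0],[0,0,-1]]).T
    # tool x = +-ey, tool y = ex, z down
    if np.linalg.det(Mt)<0: Mt[:,0]*=-1
    print('turn',(M.inv()*R.from_matrix(Mt)).as_rotvec().round(3))
print('q',np.round(s['joint_pos'],2))
E
python3 d.py .462 .161 .15
```

```text
t 2.4 pos [0.3261 0.4077 0.2269] F [-0.4 -1.  -0.7] w 0.9994631531962994 ff 0.0
tool shift cm [-23.4   15.68   7.68]
turn [ 0.    -0.    -0.002]
turn [-0.   -0.    3.14]
q [-0.78  0.25 -0.2   1.88  0.06  1.02 -1.09]
```

```bash
python3 -m handwheel '[[9.18,-4.1,2.75,0,0,0,0],[9.18,-4.1,2.75,0,0,0,0],[9.18,-4.1,2.75,0,0,0,0],[9.18,-4.1,2.75,0,0,0,0],[9.18,-4.1,2.75,0,0,0,0]]'
```

```text
clock: 2.9
eef_pos: [0.4471, 0.1904, 0.2272]
ee_rot: [0.735, 0.678, 0.001, 0.0]
force: [1.1, 0.7, -1.0]
gripper_width: 1.002
finger_force: 0.0
```

```bash
python3 -m handwheel '[[9.18,-2.9,1.9,2,0,0,0],[9.18,0,0,2.7,0,0,0],[9.18,0,0,0,0,0,0]]'; python3 d.py .462 .161 .065; python3 - <<'E'
from h import *
im=imaging.get_image('wrist'); cv2.imwrite('pics/w1.png',im[:,:,::-1])
K,d,r,t=cal('wrist')
for z in (.098,.06): print(cv2.projectPoints(np.array([[.4624,.161,z]]),r,t,K,d)[0].ravel().round(1))
E
```

```text
clock: 3.2
eef_pos: [0.461, 0.1595, 0.1771]
ee_rot: [0.736, 0.677, -0.003, -0.001]
force: [-1.3, 0.1, 0.4]
gripper_width: 0.998
finger_force: 0.0
t 3.2 pos [0.461  0.1595 0.1771] F [-1.3  0.1  0.4] w 0.9979819888994299 ff 0.0
tool shift cm [ 0.19  0.15 11.21]
turn [-0.005  0.003  0.   ]
turn [-0.004 -0.008 -3.141]
q [-0.38  0.25 -0.01  2.    0.    0.9  -0.47]
[254.7 206. ]
[254.6 193.2]
```

View pics/w1.png

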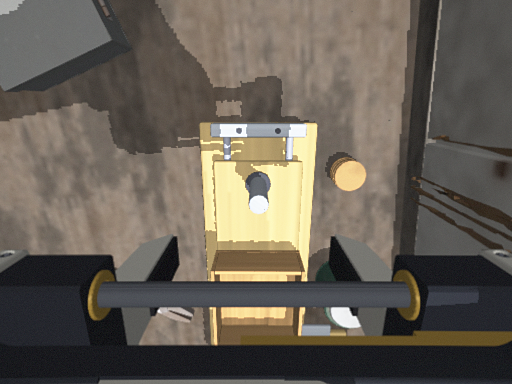

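The wrist view shows the knob top at (258,205), against a predicted (255,206). The position is good and the cork and can stay clear, so I'm descending.

```bash
python3 -m handwheel '[[9.18,0.15,0.15,4,0,0,0],[9.18,0,0.1,4,0,0,0],[9.18,0,0,3.4,0,0,0],[5,0,0,0,0,0,0],[1,0,0,0,0,0,0]]' 20
```

```text
clock: 3.75
eef_pos: [0.4657, 0.1642, 0.0668]
ee_rot: [0.735, 0.678, 0.0, -0.0]
force: [0.5, 0.6, -0.1]
gripper_width: 0.876
finger_force: 0.0
```

```bash
python3 -m handwheel '[[1,0,0,0,0,0,0],[1,0,0,0,0,0,0],[1,0,0,0,0,0,0],[1,0,0,0,0,0,0]]'
```

```text
clock: 4.15
eef_pos: [0.4661, 0.1631, 0.0667]
ee_rot: [0.736, 0.678, 0.001, 0.0]
force: [-0.2, -0.8, -1.1]
gripper_width: 0.525
finger_force: 0.0
```

```bash
python3 -m handwheel '[[1,0,0,0,0,0,0],[1,0,0,0,0,0,0],[1,0,0,0,0,0,0],[1,0,0,0,0,0,0],[1,0,0,0,0,0,0]]'
```

```text
clock: 4.65
eef_pos: [0.4651, 0.1628, 0.0656]
ee_rot: [0.735, 0.678, -0.0, -0.0]
force: [-1.4, -0.6, 1.1]
gripper_width: 0.191
finger_force: 20.0
```

```bash
python3 d.py .4516 .0418 .0667
```

```text
t 4.65 pos [0.4651 0.1628 0.0656] F [-1.4 -0.6  1.1] w 0.19070862464927787 ff 20.000229477882385
tool shift cm [-12.17  -0.36  -0.11]
turn [-0.001  0.     0.003]
turn [-0.000e+00 -1.000e-03 -3.139e+00]
q [-0.39  0.43 -0.01  2.07  0.    0.64 -0.48]
```

```bash
python3 -m handwheel '[[1,-1.5,0,0,0,0,0],[1,-2.5,0,0,0,0,0],[1,-2.5,0,0,0,0,0]]'
```

```text
clock: 4.95
eef_pos: [0.4595, 0.0982, 0.0656]
ee_rot: [0.735, 0.678, -0.0, -0.001]
force: [-2.1, 2.2, 0.6]
gripper_width: 0.193
finger_force: 20.0
```

```bash
python3 -m handwheel '[[1,-2.5,0,0,0,0,0],[1,-1.9,0,0,0,0,0],[1,-1,0,0,0,0,0],[1,0,0,0,0,0,0]]'
```

```text
clock: 5.35
eef_pos: [0.4546, 0.0422, 0.0656]
ee_rot: [0.736, 0.676, -0.001, -0.0]
force: [-4.7, -1.3, 3.3]
gripper_width: 0.19
finger_force: 20.0
```

```bash
python3 d.py .4516 .0418 .0667; python3 - <<'E'
from h import *
for n in ['side','top']:
    im=imaging.get_image(n); cv2.imwrite(f'pics/{n}2.png',im[:,:,::-1])
    for t in ['slide_box','spout']:
        for x in imaging.pinpoint(t,n)[:1]: print(n,t,x['location'],x['conf'],at_z(n,x['location'],.02 if t!='spout' else .088))
a=cv2.imread('pics/top2.png')[170:280,200:400]; b=cv2.imread('pics/side2.png')[180:290,190:340]
cv2.imwrite('pics/c2.png',np.vstack([cv2.resize(a,(600,330),interpolation=2)[:290],cv2.resize(b,(600,440),interpolation=2)[:300]]))
E
```

```text
t 5.35 pos [0.4546 0.0422 0.0656] F [-4.7 -1.3  3.3] w 0.19040870470587207 ff 20.002675652503967
tool shift cm [-0.07 -0.3  -0.11]
turn [-0.002  0.001  0.   ]
turn [-2.000e-03 -3.000e-03 -3.141e+00]
q [-0.16  0.38  0.01  2.15 -0.01  0.61 -0.23]
side slide_box [290.5, 260.1] 0.66 [ 0.44253987 -0.09287646  0.02      ]
side spout [268.1, 260.1] 0.62 [ 0.43770897 -0.09882915  0.088     ]
top slide_box [231.6, 287.6] 0.62 [ 0.44463615 -0.09476024  0.02      ]
top spout [233.7, 291.7] 0.88 [ 0.43426097 -0.09838555  0.088     ]
```

View pics/c2.png

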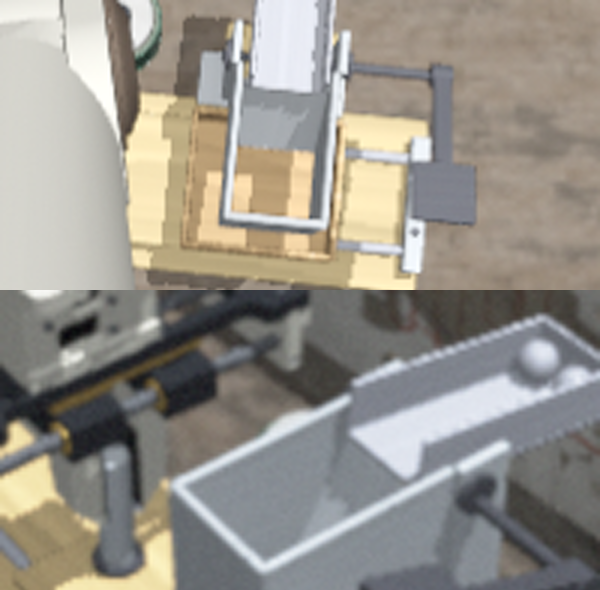

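The top crop shows the box rim's front corners at (184,243) and (335,257), and the hopper's front rim at (222,220) to (330,227). The side crop shows the knob gripped and the balls still in the tray.

```bash
python3 - <<'E'
from h import *
P=lambda u,v,z: at_z('top',(170+v/3,200+u/3),z)
w=-.085; ey=np.array([-np.sin(w),np.cos(w)])
g=lambda p:p[:2]@ey
print('box edges',g(P(184,243,.074)),g(P(335,257,.074)),'back L',g(P(196,112,.074)))
print('hop',g(P(222,220,.173)),g(P(330,227,.173)))
for n,p in [('tray',(.5132,-.099)),('balls',(.5965,-.105)),('pad',np.array([.4302,-.1961])+.1*ey),('knob',np.array([.4546,.0422])-.135*ey),('pinbox',(.4436,-.0938)),('pinspout',(.436,-.0986))]: print(n,np.array(p)@ey)
E
```

```text
box edges -0.002712089367001242 -0.10753446912854214 back L -0.0022026219916323835
hop -0.023723926459766887 -0.09111776274847828
tray -0.05507308696152685
balls -0.05397944803109933
pad -0.05886903202829978
knob -0.054357869134025
pinbox -0.05580073937716309
pinspout -0.061228632204072445
```

```bash
python3 -m handwheel '[[1,-0.15,0,0,0,0,0],[1,0,0,0,0,0,0],[3.5,0,0,0,0,0,0],[3.5,0,0,0,0,0,0],[3.5,0,0,0,0,0,0]]'
```

```text
clock: 6.15
eef_pos: [0.4567, 0.0434, 0.0659]
ee_rot: [0.735, 0.678, 0.001, 0.0]
force: [0.9, 0.7, -0.3]
gripper_width: 0.366
finger_force: 0.0
```

```bash
python3 -m handwheel '[[3.5,0,0,-3,0,0,0],[3.5,0,0,-5,0,0,0],[3.5,0,0,-5,0,0,0],[0,0,0,-5,0,0,0],[0,0,0,0,0,0,0]]'
```

```text
clock: 6.65
eef_pos: [0.4609, 0.0436, 0.253]
ee_rot: [0.735, 0.678, 0.006, 0.004]
force: [0.3, -0.3, -0.1]
gripper_width: 0.252
finger_force: 0.0
```

```bash
python3 d.py .427 -.197 .22; python3 - <<'E'
from h import *
b=imaging.get_image('top');x=imaging.pinpoint('slide_box','top')[0];print(x,at_z('top',x['location'],.02)); x=imaging.pinpoint('lever_pad','top')[0];print(x,at_z('top',x['location'],.195))
cv2.imwrite('pics/c3.png',cv2.resize(b[170:280,200:400,::-1],(800,440),interpolation=2))
E
```

```text
t 6.65 pos [0.4609 0.0436 0.253 ] F [ 0.3 -0.3 -0.1] w 0.2524370949218751 ff 0.0
tool shift cm [-24.27  -1.45   3.19]
turn [ 0.014 -0.003  0.003]
turn [ 0.005  0.022 -3.139]
q [-0.17  0.09  0.02  1.99 -0.    1.04 -0.23]
{'location': [233.0, 288.7], 'conf': 0.76} [ 0.4415802  -0.09719551  0.02      ]
{'location': [232.3, 347.3], 'conf': 0.69} [ 0.4287136  -0.19225875  0.195     ]
```

View pics/c3.png

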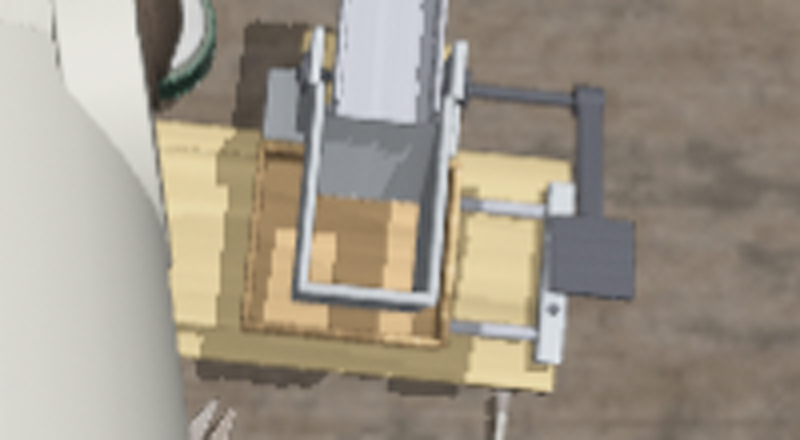

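The box rim front edge at crop (242,327) to (446,343) sits under the hopper at (295,297) to (435,305), centred to within about 2 mm once parallax is counted. The knob is released. Next is the pad.

```bash
python3 -m handwheel '[[0,-4.8,-0.3,0,0,0,0],[0,-4.8,-0.3,0,0,0,0],[0,-4.8,-0.3,0,0,0,0],[0,-4.8,-0.3,0,0,0,0],[0,-4.8,-0.3,0,0,0,0]]'
```

```text
clock: 7.3
eef_pos: [0.4194, -0.1965, 0.2439]
ee_rot: [0.735, 0.678, -0.001, -0.001]
force: [1.3, 0.5, -1.1]
gripper_width: 0.006
finger_force: 0.0
```

```bash
python3 -m handwheel '[[0,0,0,1.5,0,0,0],[0,0,0,1.5,0,0,0],[0,0,0,0,0,0,0],[0,0,0,0,0,0,0]]'; python3 d.py .427 -.196 .195
```

```text
clock: 7.7
eef_pos: [0.4202, -0.1947, 0.2145]
ee_rot: [0.735, 0.678, -0.001, -0.001]
force: [-0.1, 0.6, 0.1]
gripper_width: 0.004
finger_force: 0.0
t 7.7 pos [ 0.4202 -0.1947  0.2145] F [-0.1  0.6  0.1] w 0.0035068495861665084 ff 0.0
tool shift cm [-0.08  0.7   1.94]
turn [-0.003 -0.001  0.003]
turn [ 1.000e-03 -5.000e-03 -3.138e+00]
q [ 0.15  0.15  0.25  2.03 -0.05  0.97  0.34]
```

```bash
python3 -m handwheel '[[0,0,0.6,0.9,0,0,0],[0,0,0,1,0,0,0],[0,0,0,1,0,0,0],[0,0,0,1,0,0,0],[0,0,0,0,0,0,0]]'
```

```text
clock: 8.2
eef_pos: [0.426, -0.1952, 0.175]
ee_rot: [0.735, 0.678, -0.001, -0.001]
force: [0.1, 0.5, 1.1]
gripper_width: 0.005
finger_force: 0.4
```

```bash
python3 -m handwheel '[[0,0,-0.1,1,0,0,0],[0,0,-0.1,1,0,0,0],[0,0,0,1,0,0,0],[0,0,0,0.8,0,0,0],[0,0,0,0,0,0,0]]'
```

```text
clock: 8.7
eef_pos: [0.4239, -0.1951, 0.1372]
ee_rot: [0.736, 0.678, -0.001, -0.001]
force: [-0.1, 0.9, -0.0]
gripper_width: 0.007
finger_force: 0.0
```

```bash
python3 -m handwheel '[[0,0,0,0,0,0,0],[0,0,0,0,0,0,0],[0,0,0,0,0,0,0],[0,0,0,0,0,0,0],[0,0,0,0,0,0,0]]'
```

```text
clock: 9.2
eef_pos: [0.4253, -0.1956, 0.139]
ee_rot: [0.735, 0.678, 0.0, 0.0]
force: [0.5, -0.6, 1.1]
gripper_width: 0.004
finger_force: 0.1
```

```bash
python3 -m handwheel '[[0,0,0,0,0,0,0],[0,0,0,0,0,0,0],[0,0,0,0,0,0,0],[0,0,0,0,0,0,0],[0,0,0,0,0,0,0]]'; python3 - <<'E'
from h import *
a=imaging.get_image('top'); print(imaging.pinpoint('ball_1','top'));b=imaging.get_image('side');print(imaging.pinpoint('ball_1','side'))
cv2.imwrite('pics/c4.png',np.hstack([cv2.resize(x[:,:,::-1],(400,400),interpolation=2) for x in (a[140:280,220:360],b[170:310,200:340])]))
E
```

```text
clock: 9.7
eef_pos: [0.425, -0.1955, 0.1387]
ee_rot: [0.736, 0.678, 0.0, -0.0]
force: [-0.1, 0.3, 0.1]
gripper_width: 0.007
finger_force: 0.1
[{'location': [246.1, 293.0], 'conf': 0.5}, {'location': [246.5, 284.5], 'conf': 0.37}]
[{'location': [288.7, 241.0], 'conf': 0.5}, {'location': [293.4, 249.0], 'conf': 0.39}]
```

View pics/c4.png

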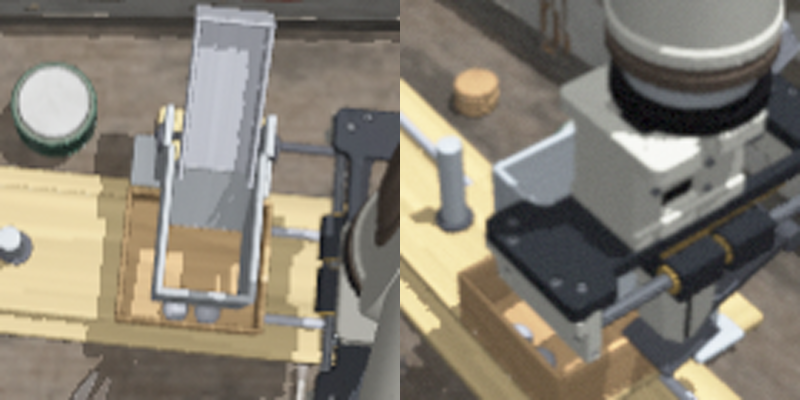

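The top crop shows the tray tipped and empty, with both balls in the box at (175,310) and (207,312). The side crop also shows both, at (520,333) and (545,355). I'll lift the arm slowly so the tray falls back softly, then move clear.

```bash
python3 -m handwheel '[[0,0,0,-1,0,0,0],[0,0,0,-1.5,0,0,0],[0,0,0,-2,0,0,0],[0,0,0,-2,0,0,0],[0,0,0,-3,0,0,0]]'
```

```text
clock: 10.4
eef_pos: [0.4241, -0.1952, 0.2342]
ee_rot: [0.736, 0.677, -0.001, -0.001]
force: [0.7, -0.2, -0.4]
gripper_width: 0.008
finger_force: 0.0
```

```bash
python3 -m handwheel '[[0,0,0,-3,0,0,0],[0,-4,0,-2,0,0,0],[0,-4,0,0,0,0,0],[0,0,0,0,0,0,0],[0,0,0,0,0,0,0]]'; python3 - <<'E'
from h import *
a=imaging.get_image('top');b=imaging.get_image('side')
for n in ('top','side'): print([(np.round(x['location'],1),round(x['conf'],2)) for x in imaging.pinpoint('ball_1',n)])
x=imaging.pinpoint('slide_box','top')[0];print(x,at_z('top',x['location'],.02))
cv2.imwrite('pics/c5.png',np.hstack([cv2.resize(x[:,:,::-1],(400,400),interpolation=2) for x in (a[140:280,220:360],b[170:310,200:340])]))
E
```

```text
clock: 10.9
eef_pos: [0.418, -0.2759, 0.2841]
ee_rot: [0.736, 0.677, 0.0, -0.0]
force: [-0.1, 0.1, -0.5]
gripper_width: 0.001
finger_force: 0.0
[(array([248.1, 294.1]), 0.59), (array([246.9, 283.8]), 0.58)]
[(array([298.4, 249.3]), 0.4), (array([287.8, 240.2]), 0.36)]
{'location': [231.6, 285.0], 'conf': 0.78} [ 0.44456348 -0.08903559  0.02      ]
```

View pics/c5.png

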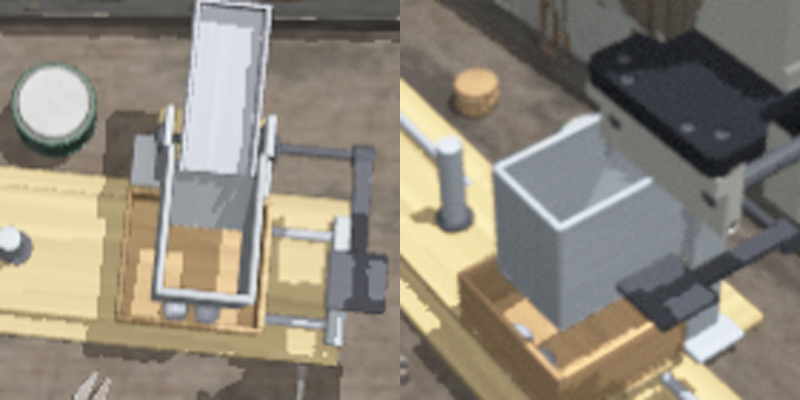

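Both balls lie in the box, in the top crop at (175,310) and (207,312). The tray is back at rest and the arm is clear. One last check of the box's centring from the rim corners and knob before I hand in.

```bash
python3 - <<'E'
from h import *
P=lambda u,v,z: at_z('top',(140+v/2.857,220+u/2.857),z)
w=-.085; ey=np.array([-np.sin(w),np.cos(w)]); g=lambda p:p[:2]@ey
print('box',(g(P(117,319,.074))+g(P(264,331,.074)))/2,'knob',g(P(10,238,.098))-.135,'hop',(g(P(155,294,.173))+g(P(252,302,.173)))/2)
E
```

```text
box -0.05557826757246264 knob -0.05532092442706474 hop -0.05594475570696619
```

```bash
python3 -c "
from rig import workorder
print(workorder.hand_in())"
```

```text
the job is handed in; nothing more can be done
None
```

The job is handed in: the box sits under the spout, centred to within 1–2 mm by the camera, with both balls in it, the tray back at rest and the arm clear at about 11 s; no verdict came back.

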